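# Tare the portion scale under the empty pan

### The job

Two portion scales stand on the bench; tare the one that carries the open, empty pan: with the fingertips gently press its tare key, the wide oblong key at the right-hand end of the row as the robot faces it, until it is down, let it spring back up, and take the hand well clear of the scale. While doing so press no other key and do not lean on that scale's platter or pan, or its zero will be wrong; do not touch the other scale, whose reading for the lidded pan is still wanted, and do not shift the pans, the shaker or the rice paddle.

Things in the scene. Friction and masses are not known exactly. Their poses are not given: they have to be found in the camera images.
- scale_a: The scale to tare, always under the open pan; may stand left or right. Light grey, 260 mm deep (x), 200 mm wide (y), fixed. Origin on the bench under its centre; x from its front to its back, roughly away from the robot (turned up to 0.3 rad), z up. Front panel slopes up away from the robot at 15 degrees (34 to 58 mm high): display above, row of four dark keys, 8 mm proud, below.
- scale_a_tare_key_top (a point): Centre of the top face of the tare key to press (moves with it): oblong, 22 mm (x) by 36 mm (y), 49 mm above the bench, at x = -104, y = -62 mm of the scale. z points square out of the panel, 15 degrees from vertical, leaning towards the robot; y along the key row to the left; x up the slope. 28 mm of bare panel to the next key.
- scale_a_tare_key (a joint): Travel of the tare key, 0 (up) to 0.005 m (fully down), square into the panel. A spring holds it up: it starts to move at 1 N, switches at 0.003 m (4 N; it counts as pressed from there on) and is fully down at 6 N, against a hard stop with the key still 3 mm proud of the panel. A plain downward push works it too; keep well under 30 N.
- scale_a_left_key (a joint): Travel of the leftmost round key of the same scale: 20 mm diameter, 8 mm proud, at y = 72 mm of the scale; 0 to 0.005 m, same spring. Must not be pressed.
- scale_a_second_key (a joint): Travel of the second round key from the left of the same scale: 20 mm diameter, 8 mm proud, at y = 34 mm of the scale; 0 to 0.005 m, same spring. Must not be pressed.
- scale_a_third_key (a joint): Travel of the third round key, next to the tare key of the same scale: 20 mm diameter, 8 mm proud, at y = -4 mm of the scale; 0 to 0.005 m, same spring. Must not be pressed.
- scale_a_platter: Stainless platter of the scale to tare, 150 mm (x) by 190 mm (y), 12 mm thick; origin at the centre of its underside, 62 mm above the bench and 45 mm behind the scale's origin; top 74 mm above the bench, front edge 74 mm behind the tare key's centre. Not to be touched.
- scale_b: The other scale, the same model with the same keys, same origin and axes; it always carries the lidded pan. Not to be touched.
- open_pan: Open, empty stainless pan standing loose on scale_a's platter: 108 mm by 176 mm over its rim, 65 mm high (rim 139 mm above the bench), 0.3 kg; origin at the centre of its underside, long side along its y. Not to be touched or shifted.
- lidded_pan: The same size of pan with a flat lid and a bar handle on it, 96 mm high in all (170 mm above the bench), standing loose on scale_b's platter; origin at the centre of its underside. Not to be shifted.
- shaker: Stainless seasoning shaker, 69 mm diameter with a small side handle, 99 mm high, loose on the bench to the right of the scales; origin at the centre of its underside. Not to be shifted.
- paddle: White rice paddle lying loose on the bench to the left of the scales, 214 mm long, 68 mm wide, 9 mm thick, its long axis along its x (blade at +x); origin on its underside 118 mm from the handle's end. Not to be shifted.

How it is judged:
By the outcome, as a careful person would: the job done as asked, in the order asked, and still so for the second after the job is handed in, with the robot touching nothing.
It also fails if it takes over 32 s, if anything falls off the work surface, if the arm or the gripper's body presses on something with over 40 N, if the wrist force passes 120 N, or if a joint passes its speed limit or range.

### The arm

A 6-joint arm with a two-finger parallel gripper is mounted at the origin on the work surface. World frame = base frame: x ahead of the robot, y to its left, z up, the work surface at z = 0. Lengths are in m, angles in rad, forces in N, time in s.
With the tool pointing down it reaches from about 0.275 to 0.75 m from the base axis. Payload 10.2 kg.
Tool frame: the origin (TCP) lies at the very end of the fingers, on their centre line; the grasp point (between the pads) lies 19 mm behind it; z points along the fingers, y is the line along which they close (so a half turn about z gives the same grasp; the last joint's range is limited). The gripper opens to 88 mm and grips with 3 to 60 N. Pads are 18 mm wide; open, the fingers measure 123 mm over their backs; the gripper's body (75 mm by 187 mm) begins 45 mm behind the grasp point.
Start: joints at [-1.338, 0.313, 1.498, -0, 1.331, -0.223], TCP at [0.231, -0.471, 0.239] pointing down, gripper open.
Joint ranges: [-2.94, 2.94], [-0.97, 2.17], [0.19, 2.56], [-1.23, 4.37], [0.02, 3.11], [-2.88, 2.88]. Speed limits (rad/s): [2.39, 2.39, 3.01, 3.14, 3.14, 3.14].

### API

Orientations are given as a unit quaternion [x, y, z, w].
In Python, from rig import env, optics gives the robot as it stands.
- The arm moves only by the tool move_arm, never from a script. Its argument "motion" is one flat list of numbers, 7 for each row, row after row: the shift along the tool's x, y, z in mm, then the turn, a rotation vector about the tool's x, y, z in degrees, then the opening, from 0 (shut) to 1 (fully open). In form: [tx, ty, tz, wx, wy, wz, claw, tx, ty, tz, wx, wy, wz, claw, ...]. A call has 1 to 12 rows; each row is the pose to reach, as a shift and turn from the pose commanded when the call began, along the tool's axes at that moment; what a row does not reach only later rows make up. A row lasts 1/10 s, in which the tool goes at most 50 mm and 8.59 degrees, less where a joint would pass 70% of its speed; a pose out of reach is approached as far as the arm can. A call with a gripper value outside its range is refused whole. The fingers move at their own pace and stop on an object; "newtons" is the grip in N (left out, the last holds). Time passes only in rows, so rows that repeat a pose let the fingers close. It gives the time, the measured TCP pose, the force, the opening and the grip force at its end, in the units of the state.
- env.get_obs(): the state, without advancing time (a new reading comes with each control period).
- optics.read_camera(name): name is "scene" or "side" or "wrist"; returns a dict with "color" (420x560x3 uint8, blue, green, red), "fx", "fy", "cx", "cy" (pixels), "R" (3x3) and "t" (3): a world point X has camera coordinates R X + t. Camera axes: x right, y down, z forward; pixel columns grow to the right and rows downward; lengths in m; the calibration is good to about 2 mm. The wrist camera is an equidistant fisheye: a pixel r from the principal point sees the ray r / f radians off the axis. A picture is of the moment at which its call begins. There is no depth.
- env.hand_in(): hands the job in; it is judged then, once.
The state is a dict: "clock": time; "qpos": joint angles; "qd": joint speeds; "joint_torque": joint torques, N m; "eef_pos": TCP position; "tcp_rot": TCP orientation; "force": force on the tool from outside, world axes, zero at the start; "wrist_torque": the same for the moment, N m; "gripper_width": finger opening in m; "finger_force": force on a finger pad.
Only numpy, scipy, OpenCV 4.12 (cv2) and the standard library are available. Lean on these libraries where they do the work, as an engineer would, in place of code of your own. Each camera call takes 0.05 s, during which the arm holds its last target. There are 200 camera calls.

## Working session

There is one attempt and no reset: what is moved stays moved. The work goes in short steps, Python scripts to look and compute and a tool call to move; the robot and the scene stay as the last step left them, time stands still between calls to the robot, and variables do not carry over. Pictures are saved under pics/ and viewed, at most 10 in all, crops included, and the job is handed in when it is done.

Besides the shell and the picture viewer there is one more tool, called after "Emit:" as a command line: name --argument value ..., lists and objects as JSON in quotes. move_arm: Moves the arm, as the interface text tells. Its arguments: {"type":"object","properties":{"motion":{"type":"array","items":{"type":"number"}},"newtons":{"type":"number"}},"required":["motion"]}

```bash
mkdir -p pics; python3 - <<'E'
from rig import env, optics
import cv2,numpy as np
for n in ["scene","side"]:
    d=optics.read_camera(n); cv2.imwrite(f"pics/{n}0.png",d["color"])
    print(n,d["fx"],d["fy"],d["cx"],d["cy"],np.round(d["R"],4).tolist(),np.round(d["t"],4).tolist())
o=env.get_obs(); print(o["clock"],o["eef_pos"],o["tcp_rot"],o["force"])
E
```

```text
scene 486.253533066974 486.253533066974 277.91986261035794 209.6687163431739 [[-0.5232, 0.8522, -0.0005], [0.5896, 0.3616, -0.7222], [-0.6153, -0.3782, -0.6917]] [0.2922, -0.2996, 1.7047]
side 411.69207026004574 411.69207026004574 283.1051615623969 210.7748493646334 [[-0.9803, -0.1974, -0.0117], [-0.1004, 0.5479, -0.8305], [0.1703, -0.8129, -0.5569]] [0.5856, 0.1034, 1.3401]
0.1 [ 0.23102714 -0.47120213  0.23824726] [ 9.74140194e-01  2.25943807e-01 -4.11304655e-06 -5.28815764e-04] [0.27254609 0.39266638 0.67050128]
```

View pics/scene0.png

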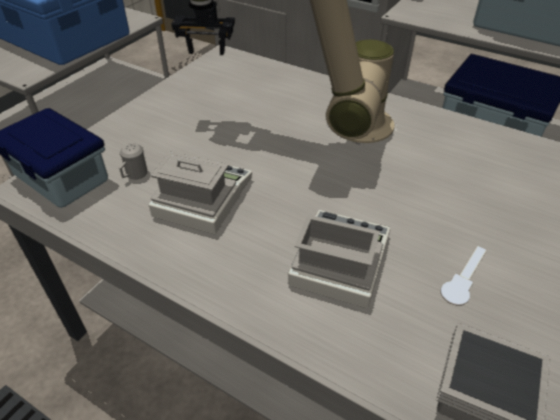

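View pics/side0.png

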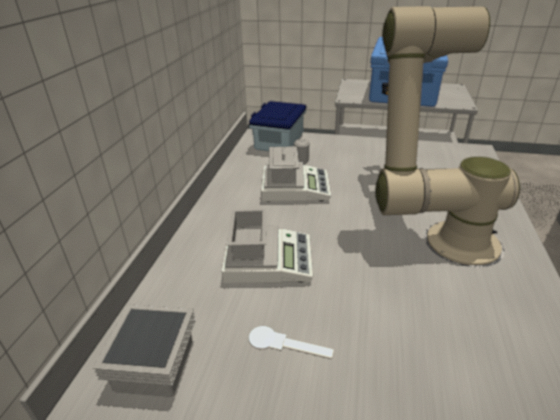

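The scene camera looks back at the robot. The open-pan scale is the left one (scene ~(340,250), side ~(268,255)), and its key row is at side x≈303, y 238–268. I'll enlarge both areas.

```bash
python3 - <<'E'
import cv2,numpy as np
a=cv2.imread("pics/scene0.png")[200:260,300:400]; b=cv2.imread("pics/side0.png")[220:290,215:325]
f=lambda i:cv2.resize(i,(396,int(i.shape[0]*396/i.shape[1])),interpolation=cv2.INTER_CUBIC)
a,b=f(a),f(b); h=max(a.shape[0],b.shape[0])
p=lambda i:cv2.copyMakeBorder(i,0,h-i.shape[0],0,0,cv2.BORDER_CONSTANT)
cv2.imwrite("pics/crop0.png",np.hstack([p(a),p(b)]))
E
```

```text
(no output)
```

View pics/crop0.png

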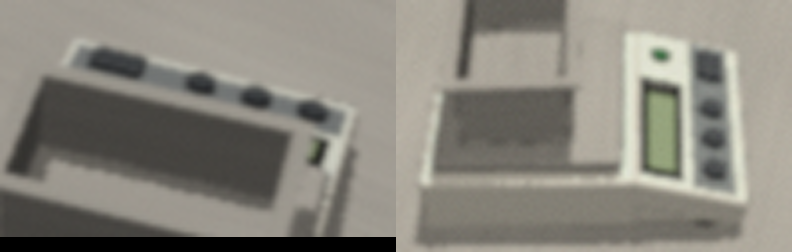

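The crops show the oblong tare key at scene ≈(329.5,215.7) and side ≈(302,238), with the round keys running to scene (379,228) and side (303.6,267). Next I'll refine these with a dark mask and cast rays.

```bash
cat > h.py <<'E'
import cv2,numpy as np
from rig import env,optics
def ray(d,u,v):
    x,y=(u-d["cx"])/d["fx"],(v-d["cy"])/d["fy"]
    if d.get("fish"):
        r=np.hypot(x,y); k=np.sin(r)/r if r>1e-9 else 1; c=np.array([x*k,y*k,np.cos(r)])
    else: c=np.array([x,y,1.])
    R,t=np.array(d["R"]),np.array(d["t"]); w=R.T@c
    return -R.T@t, w/np.linalg.norm(w)
def plane(d,u,v,z):
    o,w=ray(d,u,v); return o+w*(z-o[2])/w[2]
def tri(rs):
    A=sum(np.eye(3)-np.outer(w,w) for o,w in rs); b=sum((np.eye(3)-np.outer(w,w))@o for o,w in rs)
    return np.linalg.solve(A,b)
def blobs(img,box,thr,mn):
    x0,y0,x1,y1=box; g=cv2.resize(img[y0:y1,x0:x1],None,fx=4,fy=4,interpolation=cv2.INTER_CUBIC).max(2)
    n,l,s,c=cv2.connectedComponentsWithStats((g<thr).astype(np.uint8))
    return [((c[i][0]+.5)/4-.5+x0,(c[i][1]+.5)/4-.5+y0,s[i][4]/16) for i in range(1,n) if s[i][4]/16>mn]
E
python3 - <<'E'
from h import *
P={}
for n,box in [("scene",(318,207,388,232)),("side",(296,230,312,274))]:
    d=optics.read_camera(n)
    for thr in (70,85):
        b=blobs(d["color"],box,thr,5); print(n,thr)
        for q in b: print(np.round(q,1),np.round(plane(d,q[0],q[1],.048),4))
    P[n]=d
S={"scene":[(329.5,215.7),(379,227.8)],"side":[(302.2,238.3),(303.6,267)]}
for k in (0,1): print(tri([ray(P[n],*S[n][k]) for n in P]))
E
```

```text
scene 70
[329.1 216.   48.7] [0.5136 0.1337 0.048 ]
[350.2 221.2  19.1] [0.502  0.1904 0.048 ]
[364.2 224.7  19.2] [0.4946 0.2275 0.048 ]
[378.4 228.2  19.4] [0.4868 0.2645 0.048 ]
[319.7 230.7   5.2] [0.5751 0.1379 0.048 ]
scene 85
[329.1 215.8  65.9] [0.513  0.1334 0.048 ]
[350.2 221.1  27.3] [0.5017 0.1902 0.048 ]
[332.5 228.  233.1] [0.5491 0.1619 0.048 ]
[364.2 224.6  27.9] [0.4941 0.2274 0.048 ]
[378.5 228.1  27.5] [0.4864 0.2645 0.048 ]
side 70
[303.1 267.9   5.1] [0.4842 0.2704 0.048 ]
side 85
[301.3 238.7  31.4] [0.5112 0.1373 0.048 ]
[302.  250.4  14. ] [0.4996 0.1935 0.048 ]
[302.6 258.6  15.1] [0.492  0.2307 0.048 ]
[302.9 267.2  16.2] [0.485  0.2679 0.048 ]
[0.50928048 0.13264101 0.0457081 ]
[0.48348218 0.26494506 0.04668773]
```

Both views agree: key spacings are 38, 38 and 58 mm as specified, and the tare key is at about (0.512, 0.135, 0.049), yaw ≈0.2. I'll compute a hover pose 100 mm out along the key normal, with the tool tilted 15° and its y along the row.

```bash
cat >> h.py <<'E'
from scipy.spatial.transform import Rotation as Ro
def goal(key,yaw,off):
    Rk=Ro.from_euler("ZY",[yaw,-np.radians(15)]) # key frame: x up slope, z out of the panel
    Rt=Rk*Ro.from_euler("x",np.pi); n=Rk.as_matrix()[:,2]
    return np.array(key)+off*n,Rt,n
def rel(p,Rt):
    o=env.get_obs(); R0=Ro.from_quat(o["tcp_rot"])
    return np.round(R0.inv().apply(p-o["eef_pos"])*1000,1),np.round((R0.inv()*Rt).as_rotvec(degrees=True),2)
E
python3 - <<'E'
from h import *
p,Rt,n=goal((.512,.135,.049),.2,.10); print(p,n,Rt.as_matrix().round(2).tolist(),rel(p,Rt))
o=env.get_obs();print(rel(np.array([.40,-.12,.24]),Rt))
E
```

```text
[0.48663401 0.12985806 0.14559258] [-0.2536599  -0.05141941  0.96592583] [[0.95, 0.2, 0.25], [0.19, -0.98, 0.05], [0.26, 0.0, -0.97]] (array([ 494.1, -427.2,   93.2]), array([-1.96, 14.91, 14.57]))
(array([ 306.3, -241. ,   -1.4]), array([-1.96, 14.91, 14.57]))
```

Emit:
move_arm --motion '[490, -425, 0, -2, 15, 14.5, 0, 490, -425, 0, -2, 15, 14.5, 0, 490, -425, 0, -2, 15, 14.5, 0, 490, -425, 0, -2, 15, 14.5, 0, 490, -425, 0, -2, 15, 14.5, 0, 490, -425, 0, -2, 15, 14.5, 0, 490, -425, 0, -2, 15, 14.5, 0, 490, -425, 0, -2, 15, 14.5, 0, 490, -425, 0, -2, 15, 14.5, 0, 490, -425, 0, -2, 15, 14.5, 0, 490, -425, 0, -2, 15, 14.5, 0, 490, -425, 0, -2, 15, 14.5, 0]'

```text
clock: 1.4
eef_pos: [0.4654, 0.0834, 0.2389]
tcp_rot: [0.986, 0.1, 0.131, -0.012]
force: [0.3, -1.3, 0.3]
gripper_width: 0.0005
finger_force: 0.0
```

```bash
python3 - <<'E'
from h import *
o=env.get_obs(); print(o["clock"],o["eef_pos"],o["gripper_width"],o["force"])
p,Rt,n=goal((.512,.135,.049),.2,.10); print(rel(p,Rt))
E
```

```text
1.4 [0.46535523 0.08344811 0.23891105] 0.0004886842225278065 [ 0.28882414 -1.34250413  0.2553474 ]
(array([  4.7, -41.4,  97.9]), array([ 0.07, -0.14,  0.1 ]))
```

Emit:
move_arm --motion '[3, -25, 30, 0, 0, 0, 0, 5, -41, 60, 0, 0, 0, 0, 5, -41, 80, 0, 0, 0, 0, 5, -41, 80, 0, 0, 0, 0, 5, -41, 80, 0, 0, 0, 0]'

```text
clock: 1.9
eef_pos: [0.4821, 0.1261, 0.1632]
tcp_rot: [0.986, 0.1, 0.131, -0.012]
force: [0.2, -0.3, 0.7]
gripper_width: 0.0004
finger_force: 0.0
```

```bash
python3 - <<'E'
from h import *
d=optics.read_camera("wrist"); cv2.imwrite("pics/w1.png",d["color"]); d["fish"]=1
p,Rt,n=goal((.512,.135,.049),.2,0); print(rel(p,Rt),env.get_obs()["eef_pos"])
R,t=np.array(d["R"]),np.array(d["t"])
def proj(X):
    c=R@X+t; th=np.arctan2(np.hypot(c[0],c[1]),c[2]); q=c[:2]/np.hypot(c[0],c[1])*th; return q*d["fx"]+[d["cx"],d["cy"]]
yv=np.array([-np.sin(.2),np.cos(.2),0])
print([proj(p+yv*k).round(1) for k in(0,.058,.096,.134)],proj(env.get_obs()["eef_pos"]))
E
```

```text
(array([ -0.2,  -3.1, 118.9]), array([ 0.08, -0.17,  0.06])) [0.48233733 0.12595705 0.1638072 ]
[array([279.6, 207. ]), array([212.2, 207. ]), array([170.7, 207.1]), array([132.7, 207.3])] [283.89148433 273.46430199]
```

View pics/w1.png

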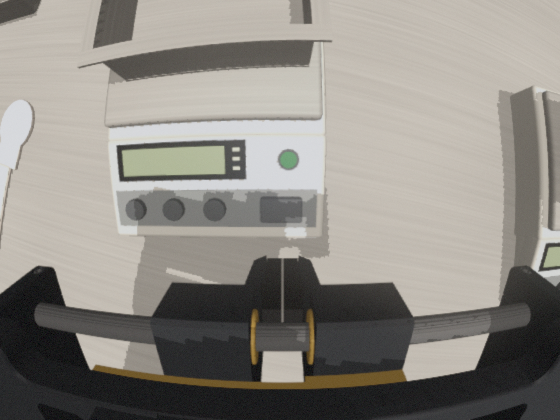

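The wrist view shows the tare key at ≈(281,209) and round keys at (136,209), (174,209) and (214,209). That is within 2–3 px of the predictions, so I'll cast these onto the plane for the final correction.

```bash
python3 - <<'E'
from h import *
d=optics.read_camera("wrist"); d["fish"]=1
for b in blobs(d["color"],(121,192,312,226),75,60): print(np.round(b,1))
P=[plane(d,u,v,.049) for u,v in((281.5,209),(214.2,209.3),(173.8,209.3),(136,209.2))]
print(np.round(P,4)); v=P[3]-P[0]; yaw=np.arctan2(-v[0],v[1]); print(yaw,np.linalg.norm(v))
p,Rt,n=goal(P[0],yaw,0); print(rel(p,Rt))
E
```

```text
[[0.511  0.1329 0.049 ]
 [0.4993 0.1897 0.049 ]
 [0.492  0.2259 0.049 ]
 [0.4847 0.2628 0.049 ]]
0.19974273987854113 0.13251134100069756
(array([ -1.7,  -1.4, 118.7]), array([ 0.09, -0.2 ,  0.06]))
```

Emit:
move_arm --motion '[-2, -1, 40, 0, 0, 0, 0, -2, -1, 75, 0, 0, 0, 0, -2, -1, 100, 0, 0, 0, 0, -2, -1, 110, 0, 0, 0, 0, -2, -1, 110, 0, 0, 0, 0, -2, -1, 110, 0, 0, 0, 0]'

```text
clock: 2.6
eef_pos: [0.5086, 0.1323, 0.0575]
tcp_rot: [0.986, 0.099, 0.132, -0.012]
force: [-0.1, -0.0, 0.1]
gripper_width: 0.0008
finger_force: 0.0
```

```bash
python3 - <<'E'
from h import *
d=optics.read_camera("wrist")["color"]; cv2.imwrite("pics/w2.png",d)
p,Rt,n=goal((.5105,.133,.049),.2,0); print(rel(p,Rt),env.get_obs()["force"])
E
```

```text
(array([-0.4, -0.3,  8.8]), array([ 0.09, -0.23,  0.08])) [ 0.39253347 -0.58846853 -0.02121272]
```

View pics/w2.png

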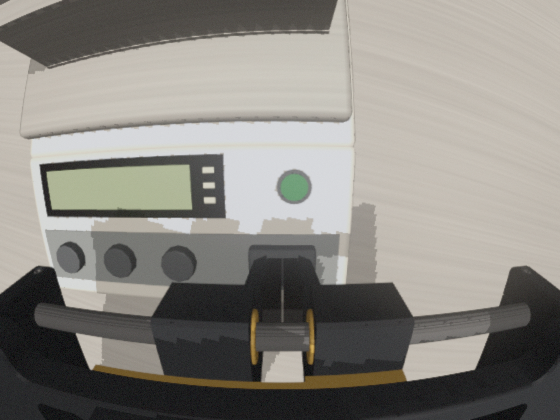

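The closed fingertips sit just above the tare key (key ≈(282,262), tips ≈(283,265)), centred and well away from the third key at (179,263). Now I'll press slowly.

Emit:
move_arm --motion '[0, 0, 5, 0, 0, 0, 0, 0, 0, 8, 0, 0, 0, 0, 0, 0, 10, 0, 0, 0, 0, 0, 0, 11, 0, 0, 0, 0, 0, 0, 11, 0, 0, 0, 0, 0, 0, 11, 0, 0, 0, 0]'

```text
clock: 3.25
eef_pos: [0.5112, 0.133, 0.0458]
tcp_rot: [0.986, 0.1, 0.131, -0.012]
force: [-0.0, -0.4, 4.6]
gripper_width: -0.0001
finger_force: 2.4
```

Emit:
move_arm --motion '[0, 0, 1, 0, 0, 0, 0, 0, 0, 2, 0, 0, 0, 0, 0, 0, 2, 0, 0, 0, 0, 0, 0, 2, 0, 0, 0, 0]'

```text
clock: 3.65
eef_pos: [0.5116, 0.1331, 0.0446]
tcp_rot: [0.986, 0.1, 0.131, -0.012]
force: [-7.6, -2.4, 17.3]
gripper_width: 0.0001
finger_force: 9.2
```

The force rose to about 17–19 N against the hard stop, so the key is fully down. Backing off along the key normal and well clear.

Emit:
move_arm --motion '[0, 0, -4, 0, 0, 0, 0, 0, 0, -10, 0, 0, 0, 0, 0, 0, -30, 0, 0, 0, 0, 0, 0, -75, 0, 0, 0, 0, 0, 0, -120, 0, 0, 0, 0, 0, 0, -165, 0, 0, 0, 0, -40, 0, -190, 0, 0, 0, 0, -80, 0, -205, 0, 0, 0, 0, -100, 0, -210, 0, 0, 0, 0, -100, 0, -210, 0, 0, 0, 0, -100, 0, -210, 0, 0, 0, 0, -100, 0, -210, 0, 0, 0, 0]'

```text
clock: 4.85
eef_pos: [0.3639, 0.1032, 0.2201]
tcp_rot: [0.986, 0.1, 0.131, -0.013]
force: [-0.9, -0.6, -0.2]
gripper_width: 0.0006
finger_force: 0.0
```

```bash
python3 - <<'E'
from h import *
for n in("scene","side"):
    d=optics.read_camera(n)["color"]; print(n,cv2.absdiff(d,cv2.imread(f"pics/{n}0.png"))[130:350 if n=="side" else 300,130:(345 if n=="side" else 300)].max(2).__gt__(40).sum()); cv2.imwrite(f"pics/{n}1.png",d)
cv2.imwrite("pics/w3.png",optics.read_camera("wrist")["color"])
o=env.get_obs(); print(o["clock"],o["eef_pos"],o["force"],np.abs(o["qd"]).max())
E
```

```text
scene 1518
side 481
5.0 [0.36355733 0.10324451 0.21986124] [-0.48231446 -0.46640239  0.10089363] 0.006333831836452096
```

View pics/side1.png

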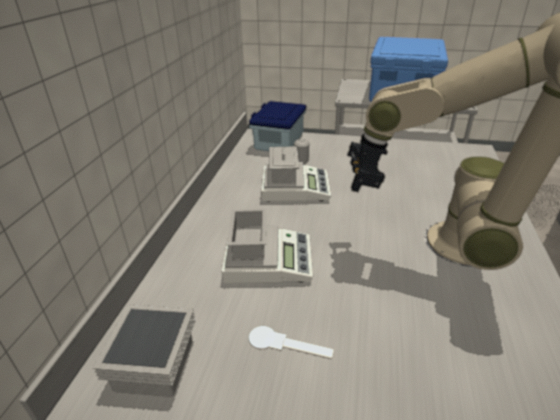

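View pics/w3.png

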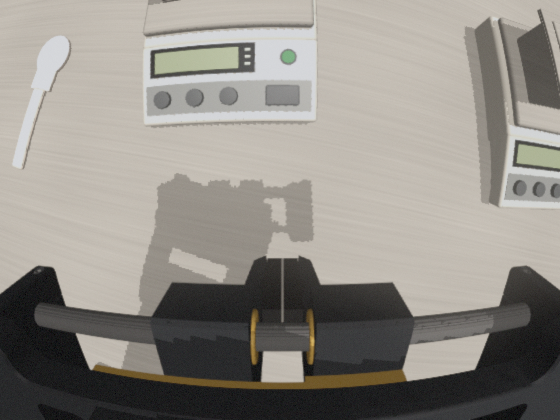

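The side view shows the pans, shaker (302,150) and paddle (290,342) unmoved and the hand clear. In the wrist view the tare key at (283,95) is back up. Handing in.

```bash
python3 -c "
from rig import env
print(env.hand_in())"
```

```text
the job is handed in; nothing more can be done
None
```

I pressed the tare key of the open-pan scale down to its stop (about 19 N peak reading), let it spring back up and moved the hand well clear; the pictures show nothing else moved, and the job was handed in at about 5 s (no verdict was returned).

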